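Lay the vials down and shut the transport case

TASK

Get the vial case on the bench ready for transport, only by pushing with the fingertips, without picking anything up: tip each of the two vials that still stand upright over into its foam slot, so that it lies down there as the third one already does. Then push the open lid over and down until it is fully shut, without slamming it, leaving the case where it stands and the things around it undisturbed, and come away clear.

Things in the scene. Friction and masses are not known exactly. Their poses are not given: they have to be found in the camera images.
- case: Blue plastic transport case, loose, 0.9 kg; 130 mm deep (x), 190 mm wide (y), 59 mm high when shut. Origin: centre of its underside; x points from its front (the robot's side) to the hinge, y along the hinge, z up. Side walls 42 mm high, 3 mm thick. Inside, a dark foam insert, top 40 mm above the bench, has three slots along x at y = +54, 0 and -54 mm, one vial in each.
- slot_1 (a point): Middle of the floor of the case's middle slot, 26 mm above the bench. All slots are 94 mm long (case x = -44 to +50 mm), 26 mm wide, 14 mm deep. Which vial has which slot varies. A standing vial is taller than the shut case; it stands near the front end of its slot and, pushed over in case +x, falls into it. Lying, it stands 9 mm proud of the insert, under the lid.
- case_lid (a joint): Lid angle, rad: 0 = fully shut, 1.83 = leaning back at its stop; starts about 1.6 to 1.8. Hinge axis along the case's y through case x = +68 mm, z = 43 mm; pushed towards the front and down the lid closes. The hinge is stiff (0.09 N m friction, 0.05 N m s/rad damping): the lid stays at whatever angle it is left and must be pushed all the way down.
- lid_edge (a point): Middle of the lid's outer front edge: on the outer face, 133 mm along the lid from the hinge axis and 16 mm out from it. The lid is a tray 130 x 190 x 16 mm deep, 0.09 kg, with a white label on its outer face and a 7 mm finger lip beyond this edge; shut, its outer face is 59 mm above the bench. The frame has the case's axes when shut and turns with the lid.
- vial_black_mid (a point): Glass vial with black screw cap and pale green filling, standing upright at the start; 23 mm in diameter, 56 mm tall, 16 g; its cap is the top 13 mm (21 mm in diameter). The point is the vial's centre, half-way up; z runs from base to cap.
- vial_white_mid (a point): Clear glass vial with white screw cap, standing upright at the start; 23 mm in diameter, 56 mm tall, 16 g; its cap is the top 13 mm (21 mm in diameter). The point is the vial's centre, half-way up; z runs from base to cap.
- vial_lying_mid (a point): Glass vial with black screw cap, already lying in its slot with its cap towards the hinge; stays there; 23 mm in diameter, 56 mm tall, 16 g; its cap is the top 13 mm (21 mm in diameter). The point is the vial's centre, half-way up; z runs from base to cap.
- mug: Mug, 98 mm tall, behind the case; leave alone. Origin under its centre.
- wash_bottle: White wash bottle with red cap, 197 mm tall, left of the case; leave alone. Origin under it.
- dropper_bottle: Brown dropper bottle, 102 mm tall, 33 mm in diameter, right of the case; leave alone. Origin under its centre.
- petri: Petri dish, 66 mm across, 13 mm high, left of the case towards the back; leave alone. Origin under its centre.
- timer: White bench timer, 66 mm square, 20 mm high, to the right; leave alone. Origin under its centre.
- forceps: Steel forceps, 118 mm long, 11 mm high, lying left of the case; leave alone. Origin under its middle.
- note_pad: Note pad, 106 x 76 x 12 mm, right of the case towards the robot; leave alone. Origin under its centre.
- pen: Blue ball pen, 145 mm long, lying beside the note pad; leave alone. Origin under its middle.

How it is judged (in metres and radians):
On the way:
1. with the lid still open, both standing vials have been tipped over and lie in their slots (angle between each of vial_black_mid, vial_white_mid's own z axis and vertical above 1.35 rad and z of vial_black_mid in the frame of case between 0.025 and 0.046 m and x of vial_black_mid in the frame of case between -0.062 and 0.062 m and y of vial_black_mid in the frame of case between -0.092 and 0.092 m and z of vial_white_mid in the frame of case between 0.025 and 0.046 m and x of vial_white_mid in the frame of case between -0.062 and 0.062 m and y of vial_white_mid in the frame of case between -0.092 and 0.092 m and value of joint case_lid above 1.2 rad), for 0.2 s.
At the end, for the whole second after the job is handed in: All three vials lie (more than 77 degrees from upright) down in the slots of the case, the lid is fully shut (within 0.04 rad, about 5 mm at its front edge) and the case stands flat on the bench (angle between each of vial_black_mid, vial_white_mid, vial_lying_mid's own z axis and vertical above 1.35 rad and z of vial_black_mid in the frame of case between 0.025 and 0.046 m and x of vial_black_mid in the frame of case between -0.062 and 0.062 m and y of vial_black_mid in the frame of case between -0.092 and 0.092 m and z of vial_white_mid in the frame of case between 0.025 and 0.046 m and x of vial_white_mid in the frame of case between -0.062 and 0.062 m and y of vial_white_mid in the frame of case between -0.092 and 0.092 m and z of vial_lying_mid in the frame of case between 0.025 and 0.046 m and x of vial_lying_mid in the frame of case between -0.062 and 0.062 m and y of vial_lying_mid in the frame of case between -0.092 and 0.092 m and value of joint case_lid below 0.04 rad and angle between case's own z axis and vertical below 0.05 rad); the robot touches nothing.
It fails at once if a vial is lifted (height (world z) of any of vial_black_mid, vial_white_mid, vial_lying_mid above 0.072 m).
It fails at once if the case is lifted, or shoved more than 5 cm (height (world z) of case above 0.02 m or distance of case from where it was at the start of the episode above 0.05 m).
It fails at once if the lid is slammed (faster than 5 rad/s) (velocity of joint case_lid below -5 rad/s).
It fails at once if a bystander is disturbed (moved 2 cm) (distance of any of mug, wash_bottle, dropper_bottle, petri, timer, forceps, note_pad, pen from where it was at the start of the episode above 0.02 m).
It also fails if it takes over 51 s, if anything falls off the work surface, if the arm or the gripper's body presses on something with over 40 N, if the wrist force passes 120 N, or if a joint passes its speed limit or range.

ROBOT

A 6-joint arm with a two-finger parallel gripper is mounted at the origin on a cart in front of the work surface, level with it; the furniture and walls round the work are solid. World frame = base frame: x ahead of the robot, y to its left, z up, the work surface at z = 0. Lengths are in mm, angles in rad, forces in N, time in s.
With the tool pointing down it reaches from about 350 to 875 mm from the base axis. Payload 4.2 kg.
Tool frame: the origin (TCP) lies at the very end of the fingers, on their centre line; the grasp point (between the pads) lies 19 mm behind it; z points along the fingers, y is the line along which they close (so a half turn about z gives the same grasp; the last joint's range is limited). The gripper opens to 87 mm and grips with 3 to 60 N. Pads are 19 mm wide; open, the fingers measure 117 mm over their backs; the gripper's body (75 mm by 190 mm) begins 51 mm behind the grasp point.
Start: joints at [-1.077, 0.385, 0.008, 0, -1.194, -0.259], TCP at [145.423, -607.825, 222.55] pointing down, gripper open.
Joint ranges: [-3.14, 3.14], [-1.21, 2.06], [-1.07, 1.41], [-3.16, 2.05], [-2.99, -0.16], [-3.1, 3.1]. Speed limits (rad/s): [2.79, 2.79, 3.14, 3.14, 3.14, 3.14].

INTERFACE

Orientations are given as a unit quaternion [w, x, y, z].
In Python, from rig import * gives the robot as it stands.
- The arm moves only by the tool play_rows, never from a script. Its argument "increments" is a list that holds one entry, the list of rows, each a list of 5 numbers: the opening, from -1 (shut) to 1 (fully open), then the shift along the tool's x, y, z in cm, then the turn about the tool's z in degrees. In form: [[[grip, tx, ty, tz, yaw], ...]]. A call has exactly 10 rows; each row shifts and turns the commanded pose from where the row before left it, along the tool's axes as they then stand; what a row does not reach is not made up. A row lasts 1/12 s, in which the tool goes at most 41.7 mm and 7.16 degrees, less where a joint would pass 70% of its speed; a pose out of reach is approached as far as the arm can. A call with a gripper value outside its range is refused whole. The fingers move at their own pace and stop on an object; "newtons" is the grip in N (left out, the last holds). Time passes only in rows, so rows that do not move let the fingers close, or fill a call up. It gives the time, the measured TCP pose, the force, the opening and the grip force at its end, in the units of the state.
- get_state(): the state, without advancing time (a new reading comes with each control period).
- snapshot(name): name is "scene" or "top"; returns a dict with "image" (384x512x3 uint8, red, green, blue), "mtx" (3x3 intrinsics, pixels), "world_from_camera" (4x4, takes a point from camera to world coordinates). Camera axes: x right, y down, z forward; pixel columns grow to the right and rows downward; lengths in mm; the calibration is good to about 2 mm. A picture is of the moment at which its call begins. There is no depth.
- finish_job(): hands the job in; it is judged then, once.
The state is a dict: "time": time; "qpos": joint angles; "qd": joint speeds; "joint_efforts": joint torques, N m; "eef_pos": TCP position; "tool_rot": TCP orientation; "ft_force": force on the tool from outside, world axes, zero at the start; "wrist_torque": the same for the moment, N m; "gripper_width": opening from 0.0 (shut) to 1.0 (fully open); "finger_force": force on a finger pad.
Only numpy, scipy, OpenCV 4.12 (cv2) and the standard library are available. Lean on these libraries where they do the work, as an engineer would, in place of code of your own. Each camera call takes 0.05 s, during which the arm holds its last target. There are 200 camera calls.

## Working session

There is one attempt and no reset: what is moved stays moved. The work goes in short steps, Python scripts to look and compute and a tool call to move; the robot and the scene stay as the last step left them, time stands still between calls to the robot, and variables do not carry over. Pictures are saved under pics/ and viewed, at most 10 in all, crops included, and the job is handed in when it is done.

Besides the shell and the picture viewer there is one more tool, called after "Emit:" as a command line: name --argument value ..., lists and objects as JSON in quotes. play_rows: Moves the arm, as the interface text tells. Its arguments: {"type":"object","properties":{"increments":{"type":"array"},"newtons":{"type":"number"}},"required":["increments"]}

```bash
mkdir -p pics
python3 - <<'E'
from rig import *
import cv2,numpy as np
for n in("scene","top"):
    s=snapshot(n);np.savez(f"{n}0.npz",**s)
    cv2.imwrite(f"pics/{n}0.png",cv2.resize(s["image"][:,:,::-1],(800,600),interpolation=cv2.INTER_CUBIC))
    print(n,s["mtx"].round(1).tolist(),s["world_from_camera"].round(3).tolist())
print(get_state())
E
```

```text
scene [[366.2, 0.0, 261.7], [0.0, 366.2, 190.5], [0.0, 0.0, 1.0]] [[-0.438, -0.497, 0.749, -259.474], [-0.899, 0.236, -0.369, 394.786], [0.006, -0.835, -0.55, 694.294], [0.0, 0.0, 0.0, 1.0]]
top [[455.7, 0.0, 258.4], [0.0, 455.7, 188.2], [0.0, 0.0, 1.0]] [[-0.019, -0.988, 0.154, 314.699], [-1.0, 0.02, 0.002, -52.632], [-0.005, -0.153, -0.988, 1707.346], [0.0, 0.0, 0.0, 1.0]]
{'time': 0.1, 'qpos': array([-1.07740486e+00,  3.85494426e-01,  6.73639907e-03, -4.43024599e-04,
       -1.19399914e+00, -2.58560642e-01]), 'qd': array([-0.00098358, -0.00126679,  0.003913  ,  0.00140419, -0.00102613,
       -0.0011584 ]), 'joint_efforts': array([-2.17876141e-04, -3.91690421e+01,  1.87935698e+01,  4.23187584e+00,
        1.34273287e-02, -6.93985498e-05]), 'eef_pos': array([ 145.28719639, -607.31274441,  221.54867479]), 'tool_rot': array([-1.68479149e-04, -1.17064605e-01,  9.93123796e-01,  9.87534677e-04]), 'ft_force': array([ 0.91125876, -0.41420876,  0.42060749]), 'wrist_torque': array([-0.00208426,  0.008918  , -0.05348728]), 'finger_force': 0.0, 'gripper_width': 0.9989922983865347}
```

View pics/scene0.png

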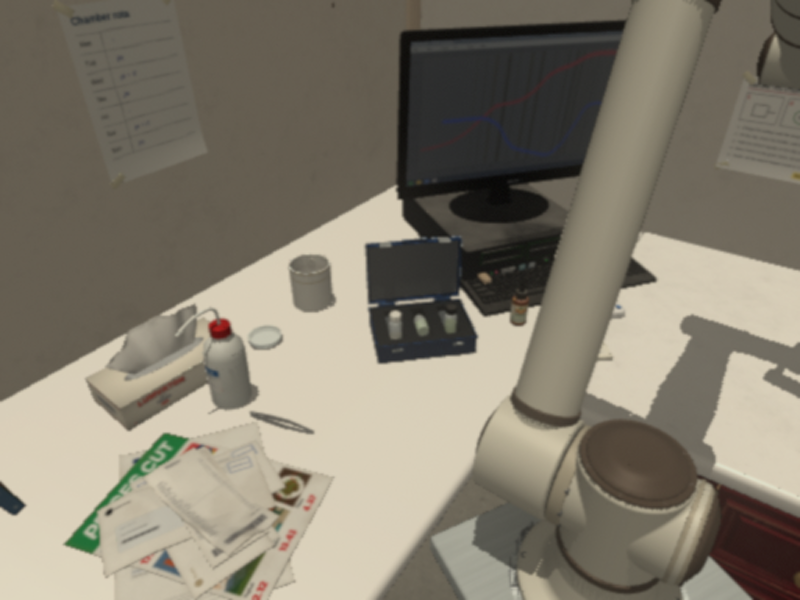

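View pics/top0.png

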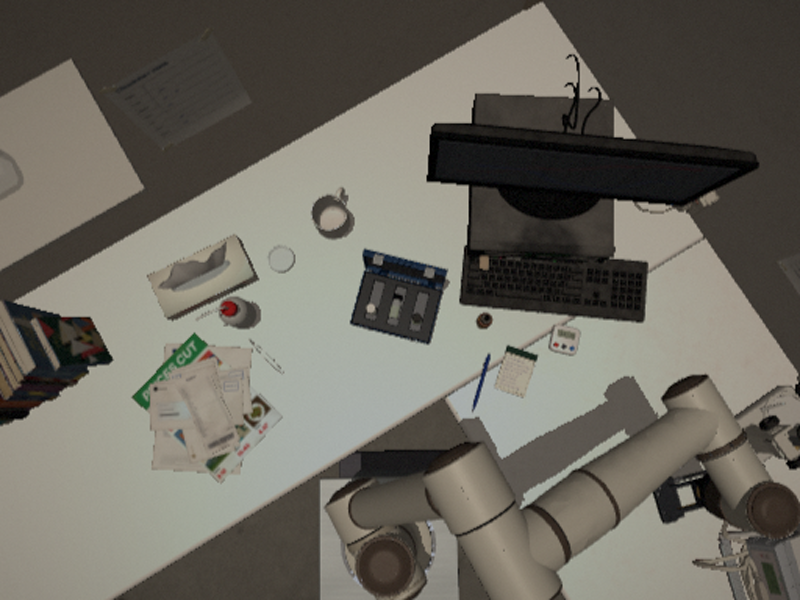

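The scene view shows the case at about (422,300), with the white vial standing on the left, the lying one in the middle and the black one standing on the right. In the top view the case is at about (400,297). I'll enlarge both.

Run:
```python
import cv2,numpy as np
def crop(n,x0,y0,w,h,k):
    im=np.load(n+"0.npz")["image"][y0:y0+h,x0:x0+w,::-1]
    return cv2.resize(im,None,fx=k,fy=k,interpolation=cv2.INTER_CUBIC)
a=crop("scene",230,145,80,90,6);a=cv2.convertScaleAbs(a,alpha=1.5,beta=10)
b=crop("top",218,152,74,72,7);b=cv2.convertScaleAbs(b,alpha=1.8,beta=10)
cv2.imwrite("pics/a.png",a);cv2.imwrite("pics/b.png",b)
```

```text
(no output)
```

View pics/a.png

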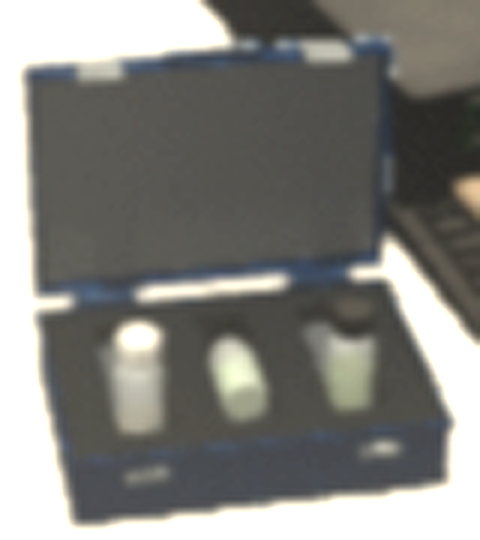

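View pics/b.png

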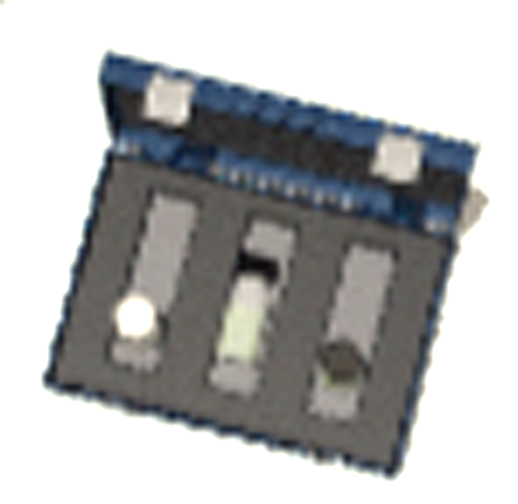

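```bash
cat > h.py <<'E'
import numpy as np
from scipy.optimize import least_squares
V={n:np.load(n+"0.npz") for n in("scene","top")}
def proj(n,P):
    T=np.linalg.inv(V[n]["world_from_camera"]);p=V[n]["mtx"]@(T[:3,:3]@P+T[:3,3]);return p[:2]/p[2]
def px(n,u,v):
    o,k=((230,145),6) if n=="scene" else ((218,152),7)
    return np.array([o[0]+(u+.5)/k-.5,o[1]+(v+.5)/k-.5])
def tri(a,b):
    f=lambda P:np.r_[proj("scene",P)-px("scene",*a),proj("top",P)-px("top",*b)]
    r=least_squares(f,[600,-50,60]);return r.x,np.abs(r.fun).max()
E
python3 - <<'E'
from h import *
def W(q,c):
    c_,s=np.cos(q[2]),np.sin(q[2]);return np.array([q[0]+c_*c[0]-s*c[1],q[1]+s*c[0]+c_*c[1],c[2]])
def L(t,d,n,y):return (68-d*np.cos(t)+n*np.sin(t),y,43+d*np.sin(t)+n*np.cos(t))
obs=[("top",(45,383),(-65,95,42)),("top",(395,475),(-65,-95,42)),("scene",(75,522),(-65,95,0)),("scene",(443,483),(-65,-95,0)),("scene",(75,458),(-65,95,42)),("scene",(450,422),(-65,-95,42)),("scene",(40,312),(65,95,42)),("scene",(388,283),(65,-95,42)),
("top",(108,55),(133,16,95)),("top",(478,148),(133,16,-95)),("scene",(28,70),(133,0,95)),("scene",(390,42),(133,0,-95))]
def f(q):
    return np.concatenate([proj(n,W(q,c if i<8 else L(q[3],*c)))-px(n,*p) for i,(n,p,c) in enumerate(obs)])
r=least_squares(f,[600,-50,-.2,1.7],loss="soft_l1",x_scale=[10,10,.1,.1])
print(r.x,f(r.x).reshape(-1,2).round(1).tolist())
q=r.x
for name,a,b in(("white cap",(138,335),(136,316)),("black cap",(354,306),(345,358))):
    P,e=tri(a,b);c,s=np.cos(q[2]),np.sin(q[2]);d=P[:2]-q[:2]
    print(name,P.round(1),e.round(2),"case",c*d[0]+s*d[1],-s*d[0]+c*d[1])
for y in(54,0,-54):print(y,W(q,(-44,y,26)),W(q,(50,y,26)))
E
```

```text
[ 5.46385320e+02 -2.95506579e+01 -2.75169205e-01  1.60830327e+00] [[-0.3, -0.3], [-0.2, -0.4], [-0.3, 1.0], [1.0, 0.5], [-0.6, 0.4], [0.8, -0.4], [-0.2, -0.4], [0.1, -1.2], [-0.5, -0.9], [0.2, -0.5], [-0.0, 1.3], [1.5, 1.0]]
white cap [538.5  29.7  81.7] 0.36 case -23.701331398002125 54.825232615360875
black cap [514.6 -77.4  82.1] 0.33 case -17.58093080644222 -54.72974258368327
54 [518.71296132  34.37305125  26.        ] [609.17660957   8.83233189  26.        ]
0 [504.04063318 -17.59542753  26.        ] [594.50428142 -43.13614689  26.        ]
-54 [489.36830503 -69.56390631  26.        ] [579.83195328 -95.10462567  26.        ]
```

The fit is consistent: case at (546, -30), yaw -0.275, lid about 1.61 rad. Both caps come out at z = 82 mm, within 1 mm of slots ±54. First I turn the tool so that tool x = -case x and tool y = case y, and shut the fingers.

Emit:
play_rows --increments '[[[-1,0,0,0,5.84],[-1,0,0,0,5.84],[-1,0,0,0,5.84],[-1,0,0,0,5.84],[-1,0,0,0,5.84],[-1,-0.9,3.4,0,0],[-1,-0.9,3.4,0,0],[-1,-0.9,3.4,0,0],[-1,-0.9,3.4,0,0],[-1,-0.9,3.4,0,0]]]'

```text
time: 0.93
eef_pos: [235.1, -454.7, 222.0]
tool_rot: [-0.0, 0.137, 0.991, 0.0]
ft_force: [1.3, -0.1, -0.2]
gripper_width: 0.325
finger_force: 0.0
```

Emit:
play_rows --increments '[[[-1,-0.9,3.4,0,0],[-1,-0.9,3.4,0,0],[-1,-0.9,3.4,0,0],[-1,-0.9,3.4,0,0],[-1,-0.9,3.4,0,0],[-1,-0.9,3.4,0,0],[-1,-0.9,3.4,0,0],[-1,-0.9,3.4,0,0],[-1,-0.9,3.4,0,0],[-1,-0.9,3.4,0,0]]]'

```text
time: 1.77
eef_pos: [414.0, -151.9, 222.4]
tool_rot: [-0.0, 0.137, 0.991, 0.0]
ft_force: [0.8, 0.5, 0.5]
gripper_width: 0.011
finger_force: 0.0
```

```bash
cat > st.py <<'E'
from rig import *
import numpy as np
from scipy.spatial.transform import Rotation as R
def st():
    s=get_state();c,k=np.cos(-.2752),np.sin(-.2752);d=s["eef_pos"][:2]-[546.4,-29.6]
    x=R.from_quat(s["tool_rot"],scalar_first=True).apply([1,0,0])
    print("t",round(s["time"],2),"case xyz",(c*d[0]+k*d[1]).round(1),(-k*d[0]+c*d[1]).round(1),s["eef_pos"][2].round(1),"toolx err deg",np.degrees(np.arctan2(-x[1],-x[0])+.2752).round(2),"F",s["ft_force"].round(1),"grip",round(s["gripper_width"],2))
E
python3 -c "from st import *;st()"
```

```text
t 1.77 case xyz -94.2 -153.6 222.4 toolx err deg 0.03 F [0.8 0.5 0.5] grip 0.01
```

Emit:
play_rows --increments '[[[-1,-0.8,2.5,0,0],[-1,-0.8,2.5,0,0],[-1,-0.8,2.5,0,0],[-1,-0.8,2.4,0,0],[-1,0,0,3,0],[-1,0,0,3,0],[-1,0,0,3,0],[-1,0,0,3,0],[-1,0,0,3,0],[-1,0,0,0,0]]]'

```text
time: 2.6
eef_pos: [466.7, -67.5, 67.4]
tool_rot: [-0.006, 0.138, 0.99, -0.001]
ft_force: [-0.4, 0.3, 0.5]
gripper_width: 0.001
finger_force: 0.0
```

Run:
```python
from st import *;st()
import cv2
def crop(n,x0,y0,w,h,k):
    im=snapshot(n)["image"][y0:y0+h,x0:x0+w,::-1]
    return cv2.convertScaleAbs(cv2.resize(im,None,fx=k,fy=k,interpolation=cv2.INTER_CUBIC),alpha=1.5,beta=10)
cv2.imwrite("pics/c.png",np.hstack([crop("scene",230,145,80,90,5),crop("top",218,145,74,90,5)]))
```

```text
t 2.6 case xyz -66.4 -58.1 67.4 toolx err deg -0.07 F [-0.4  0.3  0.5] grip 0.0
```

View pics/c.png

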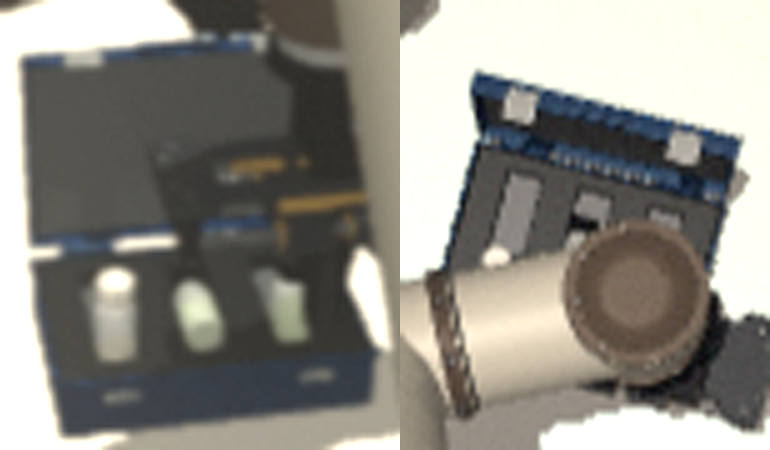

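The fingertips are behind the black vial (left panel, around (290,250)), and its body is still visible at (288,310). Now I push it over.

Emit:
play_rows --increments '[[[-1,-0.8,0.3,0,0],[-1,-0.8,0,0,0],[-1,-0.5,0,0,0],[-1,-0.4,0,0,0],[-1,-0.4,0,0,0],[-1,-0.4,0,0,0],[-1,-0.4,0,0,0],[-1,-0.4,0,0,0],[-1,-0.4,0,0,0],[-1,-0.4,0,0,0]]]'

```text
time: 3.53
eef_pos: [519.7, -77.6, 72.5]
tool_rot: [-0.0, 0.137, 0.991, -0.0]
ft_force: [0.7, 1.4, -0.9]
gripper_width: 0.004
finger_force: 0.0
```

Emit:
play_rows --increments '[[[-1,-0.4,0,0,0],[-1,-0.4,0,0,0],[-1,-0.4,0,0,0],[-1,0,0,0,0],[-1,0,0,0,0],[-1,0.8,0,0,0],[-1,1.5,0,0,0],[-1,1.5,0,0,0],[-1,1.5,0,-1.5,0],[-1,0,0,-2,0]]]'

```text
time: 4.37
eef_pos: [474.4, -66.2, 106.0]
tool_rot: [-0.004, 0.137, 0.991, -0.001]
ft_force: [0.2, 0.4, 0.1]
gripper_width: 0.005
finger_force: 0.0
```

```bash
python3 -c "from st import *;st()"
```

```text
t 4.37 case xyz -59.3 -54.7 106.0 toolx err deg -0.0 F [0.2 0.4 0.1] grip 0.01
```

Emit:
play_rows --increments '[[[-1,0.4,2.2,0,0],[-1,0.4,2.2,0,0],[-1,0,2.2,0,0],[-1,0,2.2,0,0],[-1,0,2.15,0,0],[-1,0,0,0,0],[-1,0,0,1.2,0],[-1,0,0,1.2,0],[-1,0,0,1.2,0],[-1,0,0,0,0]]]'

```text
time: 5.2
eef_pos: [499.3, 40.4, 69.5]
tool_rot: [-0.003, 0.137, 0.991, -0.001]
ft_force: [0.8, 0.6, -0.5]
gripper_width: 0.004
finger_force: 0.0
```

Run:
```python
from st import *;st()
import cv2
def crop(n,x0,y0,w,h,k):
    im=snapshot(n)["image"][y0:y0+h,x0:x0+w,::-1]
    return cv2.convertScaleAbs(cv2.resize(im,None,fx=k,fy=k,interpolation=cv2.INTER_CUBIC),alpha=1.5,beta=10)
cv2.imwrite("pics/d.png",np.hstack([crop("scene",230,145,80,90,5),crop("top",218,145,74,90,5)]))
```

```text
t 5.2 case xyz -64.4 54.5 69.5 toolx err deg -0.02 F [ 0.8  0.6 -0.5] grip 0.0
```

View pics/d.png

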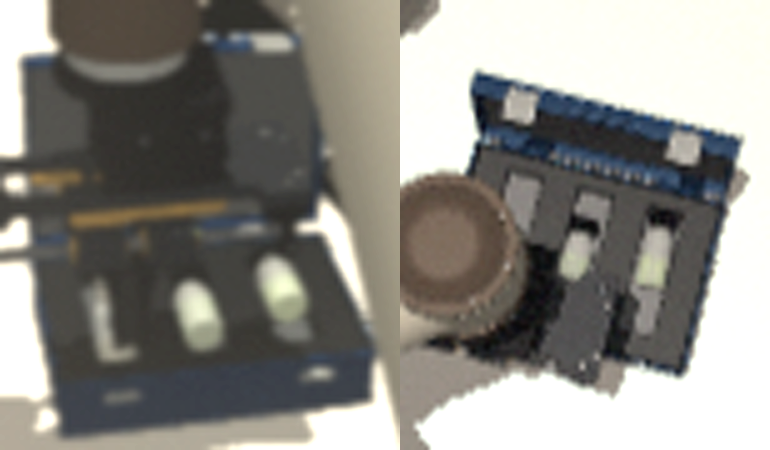

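The black vial now lies in its slot (right panel, (655,245)). The white one stands half hidden behind the fingertips (left panel, (105,320)). I push it over.

Emit:
play_rows --increments '[[[-1,-0.8,0,0,0],[-1,-0.6,0,0,0],[-1,-0.4,0,0,0],[-1,-0.4,0,0,0],[-1,-0.4,0,0,0],[-1,-0.4,0,0,0],[-1,-0.4,0,0,0],[-1,-0.4,0,0,0],[-1,-0.4,0,0,0],[-1,-0.4,0,0,0]]]'

```text
time: 6.13
eef_pos: [546.6, 28.7, 71.5]
tool_rot: [-0.0, 0.137, 0.991, -0.0]
ft_force: [0.5, -0.6, -0.4]
gripper_width: 0.004
finger_force: 0.0
```

Emit:
play_rows --increments '[[[-1,-0.4,0,0,0],[-1,-0.4,0,0,0],[-1,-0.4,0,0,0],[-1,0,0,0,0],[-1,0,0,0,0],[-1,1.5,0,0,0],[-1,2.5,0,0,0],[-1,2.5,0,0,0],[-1,3,0,-3,0],[-1,3,0,-3,0]]]'

```text
time: 6.97
eef_pos: [436.0, 58.6, 129.4]
tool_rot: [-0.002, 0.137, 0.991, -0.002]
ft_force: [0.5, 1.2, 2.2]
gripper_width: 0.007
finger_force: 0.0
```

Emit:
play_rows --increments '[[[-1,0,-2,-3,0],[-1,0,-2,-3,0],[-1,0,-2,-3,0],[-1,0,0,-3,0],[-1,0,0,-3,0],[-1,0,0,0,0],[-1,0,0,0,0],[-1,0,0,0,0],[-1,0,0,0,0],[-1,0,0,0,0]]]'

```text
time: 7.8
eef_pos: [421.6, 1.3, 279.2]
tool_rot: [-0.001, 0.137, 0.991, -0.001]
ft_force: [0.2, 0.0, 0.6]
gripper_width: 0.005
finger_force: 0.0
```

Run:
```python
from st import *;st()
import cv2
def crop(n,x0,y0,w,h,k):
    im=snapshot(n)["image"][y0:y0+h,x0:x0+w,::-1]
    return cv2.convertScaleAbs(cv2.resize(im,None,fx=k,fy=k,interpolation=cv2.INTER_CUBIC),alpha=1.5,beta=10)
cv2.imwrite("pics/e.png",np.hstack([crop("scene",230,145,80,90,5),crop("top",218,145,74,90,5)]))
```

```text
t 7.8 case xyz -128.5 -4.2 279.2 toolx err deg 0.03 F [0.2 0.  0.6] grip 0.01
```

View pics/e.png

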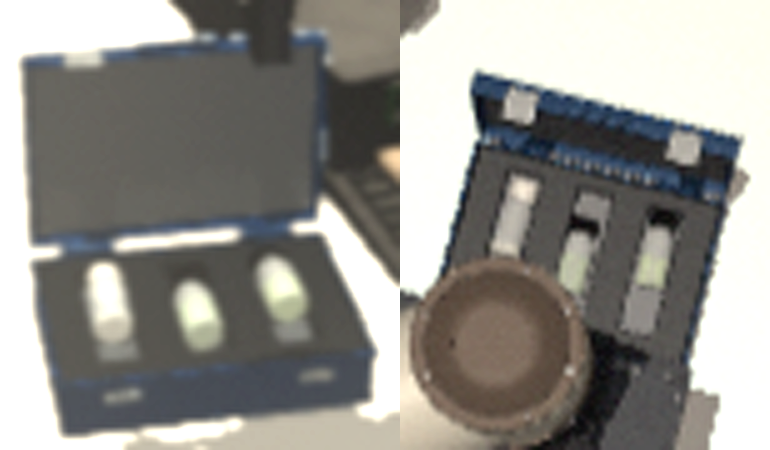

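All three vials lie in their slots, lid still open. Next is the lid. I check the clearance to the monitor and mug, and work out the arc for the push.

Run:
```python
import h;from h import *
h.px=lambda n,u,v:(np.array([u,v])+.5)*.64-.5
c,s=np.cos(-.2752),np.sin(-.2752)
for n,a,b in(("mon bl",(400,195),(430,180)),("mon tl",(402,35),(432,125)),("mug rim",(310,262),(331,213))):
    P,e=tri(a,b);d=P[:2]-[546.4,-29.6];print(n,P.round(),e.round(1),"case",(c*d[0]+s*d[1]).round(),(-s*d[0]+c*d[1]).round())
t=np.linspace(1.55,0,31);d=120
X=68-d*np.cos(t)+16*np.sin(t)+9.5;Z=43+d*np.sin(t)+16*np.cos(t)
print(X[0],Z[0],X[-1],Z[-1]);print([[round(a,2),round(b,2)] for a,b in zip(-np.diff(X)/10,-np.diff(Z)/10)])
```

```text
mon bl [ 807. -109.  189.] 0.8 case 272.0 -6.0
mon tl [ 800. -106.  515.] 0.5 case 264.0 -5.0
mug rim [761. 120.  99.] 0.8 case 166.0 202.0
91.00116089065862 163.30676894757232 -42.5 59.0
[[np.float64(0.62), np.float64(-0.05)], [np.float64(0.63), np.float64(-0.02)], [np.float64(0.63), np.float64(0.01)], [np.float64(0.62), np.float64(0.04)], [np.float64(0.62), np.float64(0.08)], [np.float64(0.62), np.float64(0.11)], [np.float64(0.61), np.float64(0.14)], [np.float64(0.6), np.float64(0.17)], [np.float64(0.59), np.float64(0.2)], [np.float64(0.58), np.float64(0.23)], [np.float64(0.57), np.float64(0.26)], [np.float64(0.55), np.float64(0.29)], [np.float64(0.54), np.float64(0.32)], [np.float64(0.52), np.float64(0.35)], [np.float64(0.5), np.float64(0.37)], [np.float64(0.48), np.float64(0.4)], [np.float64(0.46), np.float64(0.42)], [np.float64(0.44), np.float64(0.45)], [np.float64(0.42), np.float64(0.47)], [np.float64(0.39), np.float64(0.49)], [np.float64(0.37), np.float64(0.51)], [np.float64(0.34), np.float64(0.53)], [np.float64(0.31), np.float64(0.54)], [np.float64(0.28), np.float64(0.56)], [np.float64(0.25), np.float64(0.57)], [np.float64(0.22), np.float64(0.58)], [np.float64(0.19), np.float64(0.59)], [np.float64(0.16), np.float64(0.6)], [np.float64(0.13), np.float64(0.61)], [np.float64(0.1), np.float64(0.62)]]
```

The monitor is 150 mm clear and the mug is off to the left. I go over the lid and come down behind it.

Emit:
play_rows --increments '[[[-1,-3.1,0.1,0,0],[-1,-3.1,0.1,0,0],[-1,-3.1,0.1,0,0],[-1,-3.1,0.1,0,0],[-1,-3.1,0,0,0],[-1,-3.1,0,0,0],[-1,-3.1,0,0,0],[-1,-3.1,0,0,0],[-1,0,0,0,0],[-1,0,0,0,0]]]'

```text
time: 8.73
eef_pos: [662.6, -62.4, 277.4]
tool_rot: [-0.002, 0.138, 0.99, -0.0]
ft_force: [-0.7, 0.2, -0.1]
gripper_width: 0.006
finger_force: 0.0
```

Emit:
play_rows --increments '[[[-1,0,0,2,0],[-1,0,0,2,0],[-1,0,0,2,0],[-1,0,0,2,0],[-1,0,0,2,0],[-1,0,0,1.6,0],[-1,0,0,0,0],[-1,0,0,0,0],[-1,0,0,0,0],[-1,0,0,0,0]]]'

```text
time: 9.57
eef_pos: [662.7, -61.9, 166.5]
tool_rot: [0.002, 0.137, 0.991, 0.0]
ft_force: [0.2, 0.0, 0.1]
gripper_width: 0.006
finger_force: 0.0
```

```bash
python3 -c "from st import *;st()"
```

```text
t 9.57 case xyz 120.7 0.5 166.5 toolx err deg 0.05 F [0.2 0.  0.1] grip 0.01
```

Emit:
play_rows --increments '[[[-1,0.6,0,0.3,0],[-1,0.6,0,0,0],[-1,0.6,0,0,0],[-1,0.6,0,0,0],[-1,0.6,0,0,0],[-1,0.6,0,0,0],[-1,0.6,0,0,0],[-1,0.6,0,0,0],[-1,0.6,0,0,0],[-1,0.6,0,0.05,0]]]'

```text
time: 10.4
eef_pos: [603.6, -45.5, 160.8]
tool_rot: [-0.0, 0.137, 0.991, 0.0]
ft_force: [0.2, -0.4, -0.4]
gripper_width: 0.006
finger_force: 0.4
```

```bash
python3 -c "from st import *;st()"
```

```text
t 10.4 case xyz 59.4 0.2 160.8 toolx err deg 0.02 F [ 0.2 -0.4 -0.4] grip 0.01
```

Emit:
play_rows --increments '[[[-1,0.62,0,0.11,0],[-1,0.61,0,0.14,0],[-1,0.6,0,0.17,0],[-1,0.59,0,0.2,0],[-1,0.58,0,0.23,0],[-1,0.57,0,0.26,0],[-1,0.55,0,0.29,0],[-1,0.54,0,0.32,0],[-1,0.52,0,0.35,0],[-1,0.5,0,0.37,0]]]'

```text
time: 11.23
eef_pos: [549.1, -30.2, 136.2]
tool_rot: [-0.0, 0.137, 0.991, -0.0]
ft_force: [1.2, -0.1, -0.7]
gripper_width: 0.007
finger_force: 0.3
```

Run:
```python
from st import *;st()
import cv2
def crop(n,x0,y0,w,h,k):
    im=snapshot(n)["image"][y0:y0+h,x0:x0+w,::-1]
    return cv2.convertScaleAbs(cv2.resize(im,None,fx=k,fy=k,interpolation=cv2.INTER_CUBIC),alpha=1.5,beta=10)
cv2.imwrite("pics/f.png",np.hstack([crop("scene",230,145,80,90,5),crop("top",218,145,74,90,5)]))
```

```text
t 11.23 case xyz 2.7 0.1 136.2 toolx err deg 0.02 F [ 1.2 -0.1 -0.7] grip 0.01
```

View pics/f.png

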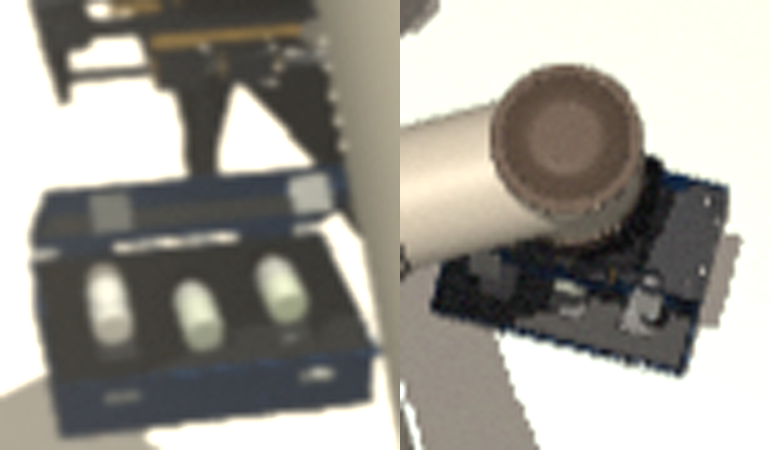

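The lid is coming down under the fingertips (left panel, edge at y≈185) and the case has not moved. I follow the rest of the arc.

Emit:
play_rows --increments '[[[-1,0.48,0,0.4,0],[-1,0.46,0,0.42,0],[-1,0.44,0,0.45,0],[-1,0.42,0,0.47,0],[-1,0.39,0,0.49,0],[-1,0.37,0,0.51,0],[-1,0.34,0,0.53,0],[-1,0.31,0,0.54,0],[-1,0.28,0,0.56,0],[-1,0.25,0,0.57,0]]]'

```text
time: 12.17
eef_pos: [513.2, -20.1, 86.6]
tool_rot: [-0.0, 0.137, 0.991, -0.0]
ft_force: [0.4, 1.1, 1.2]
gripper_width: 0.008
finger_force: 0.3
```

```bash
python3 -c "from st import *;st()"
```

```text
t 12.17 case xyz -34.5 0.1 86.6 toolx err deg 0.02 F [0.4 1.1 1.2] grip 0.01
```

Emit:
play_rows --increments '[[[-1,0.2,0,0.5,0],[-1,0.2,0,0.5,0],[-1,0.15,0,0.5,0],[-1,0.1,0,0.5,0],[-1,0,0,0.3,0],[-1,0,0,0.2,0],[-1,0,0,0.1,0],[-1,0,0,0,0],[-1,0,0,0,0],[-1,0,0,0,0]]]'

```text
time: 13.0
eef_pos: [507.6, -18.4, 61.4]
tool_rot: [0.0, 0.137, 0.991, 0.0]
ft_force: [-0.3, 0.1, -0.3]
gripper_width: 0.007
finger_force: 0.0
```

```bash
python3 -c "from st import *;st()"
```

```text
t 13.0 case xyz -40.4 0.2 61.4 toolx err deg 0.02 F [-0.3  0.1 -0.3] grip 0.01
```

Emit:
play_rows --increments '[[[-1,0,0,0.1,0],[-1,0,0,0.1,0],[-1,0,0,0.1,0],[-1,0,0,0.1,0],[-1,0,0,0,0],[-1,0,0,0,0],[-1,0,0,0,0],[-1,0,0,0,0],[-1,0,0,0,0],[-1,0,0,0,0]]]'

```text
time: 13.83
eef_pos: [507.6, -18.4, 59.2]
tool_rot: [0.0, 0.137, 0.991, -0.0]
ft_force: [-4.1, 1.2, 13.9]
gripper_width: 0.004
finger_force: 6.8
```

```bash
python3 -c "from st import *;st()"
```

```text
t 13.83 case xyz -40.4 0.3 59.2 toolx err deg 0.07 F [-4.1  1.2 13.9] grip 0.0
```

The tip is at z = 59.2 with 14 N of reaction, so the lid is on its stop. I lift straight off and back away.

Emit:
play_rows --increments '[[[-1,0,0,-0.5,0],[-1,0,0,-1,0],[-1,0,0,-2,0],[-1,0,0,-3,0],[-1,0,0,-3,0],[-1,0,0,-3,0],[-1,0,0,-3,0],[-1,0,-3,-2,0],[-1,0,-3,0,0],[-1,0,-3,0,0]]]'

```text
time: 14.67
eef_pos: [483.3, -105.6, 234.5]
tool_rot: [0.002, 0.136, 0.991, 0.001]
ft_force: [-0.2, -0.3, 0.1]
gripper_width: 0.004
finger_force: 0.0
```

Emit:
play_rows --increments '[[[-1,0.5,-3.5,0,0],[-1,0.5,-3.5,0,0],[-1,0.5,-3.5,0,0],[-1,0.5,-3.5,0,0],[-1,0.5,-3.5,0,0],[-1,0.5,-3.5,0,0],[-1,0,0,0,0],[-1,0,0,0,0],[-1,0,0,0,0],[-1,0,0,0,0]]]'

```text
time: 15.5
eef_pos: [397.4, -298.3, 232.3]
tool_rot: [0.0, 0.136, 0.991, 0.0]
ft_force: [0.0, 0.1, -0.0]
gripper_width: 0.002
finger_force: 0.0
```

Run:
```python
from st import *;st()
import cv2
s=snapshot("scene")["image"][100:260,150:430,::-1]
s=cv2.resize(s,None,fx=2.8,fy=2.8,interpolation=cv2.INTER_CUBIC)
cv2.imwrite("pics/g.png",s)
```

```text
t 15.5 case xyz -70.4 -299.1 232.3 toolx err deg 0.08 F [ 0.   0.1 -0. ] grip 0.0
```

View pics/g.png

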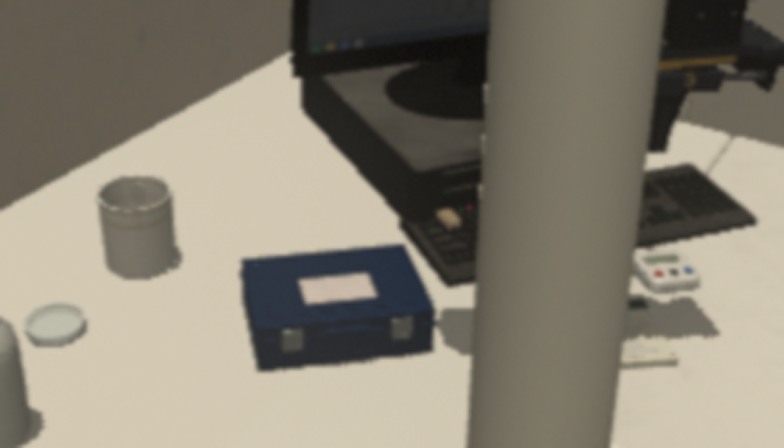

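The case is shut flat at about (338,305), and the gripper is well clear. The mug, dish and timer look undisturbed; the arm hides the dropper bottle from here. I hand it in.

```bash
python3 -c "from rig import *;print(finish_job())"
```

```text
the job is handed in; nothing more can be done
None
```

I tipped both standing vials into their slots, pushed the lid down onto its stop without slamming it, moved the arm clear and handed the job in at about 15.5 s; the hand-in gave no verdict.

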